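Free the filter cassette of the fitting-brushing machine

ROBOT

A 6-joint arm with a two-finger parallel gripper is mounted at the origin on the work surface. World frame = base frame: x ahead of the robot, y to its left, z up, the work surface at z = 0. Lengths are in m, angles in rad, forces in N, time in s.
With the tool pointing down it reaches from about 0.325 to 0.85 m from the base axis. Payload 4.4 kg.
Tool frame: the origin (TCP) lies midway between the tips of the shut fingers; the grasp point (between the pads) lies 19 mm behind it; z points along the fingers, y is the line along which they close (so a half turn about z gives the same grasp; the last joint's range is limited). The gripper opens to 94 mm and grips with 3 to 60 N. Pads are 16 mm wide; open, the fingers measure 119 mm over their backs; the gripper's body (75 mm by 177 mm) begins 78 mm behind the grasp point.
Start: joints at [-1.482, 0.207, 1.542, -0, 1.393, -0.15], TCP at [0.136, -0.559, 0.205] pointing down, gripper open.
Joint ranges: [-2.73, 2.73], [-0.86, 2.22], [0.23, 2.46], [-1.11, 4.25], [0.08, 2.63], [-2.82, 2.82]. Speed limits (rad/s): [2.79, 2.79, 3.14, 3.14, 3.14, 3.14].

INTERFACE

Orientations are given as a rotation vector (axis times angle).
In Python, from workcell import arm, capture, camera_params, spotter gives the robot as it stands.
- The arm moves only by the tool drive_effector, called as name(argument=value, ...), one argument or row to a line, values as JSON. Schema: {"type":"object","properties":{"deltas":{"type":"array","items":{"type":"object","properties":{"x":{"type":"number"},"y":{"type":"number"},"z":{"type":"number"},"twist":{"type":"number"},"aperture":{"type":"number"}},"additionalProperties":false,"required":["aperture"]},"minItems":1,"maxItems":5},"grip_n":{"type":"number"},"only":{"type":"string"},"quiet":{"type":"boolean"},"lines":{"type":"string"}},"required":["deltas"],"additionalProperties":false}. deltas is a list of rows, 1 to 5 of them, each an object with the fields x, y, z (the shift in normalised numbers (1 is 80 cm)), twist (a turn about the tool's z in fractions of the full range, 1 being 180 degrees), aperture (the finger opening in m); a field left out counts as zero (the opening has to be given); each row is the pose to reach, as a shift and turn from the pose commanded when the call began, along the tool's axes at that moment; what a row does not reach only later rows make up. A row lasts 1/10 s, in which the tool goes at most 0.05 m and 0.15 rad, less where a joint would pass 70% of its speed; a pose out of reach is approached as far as the arm can. The fingers move at their own pace and stop on an object; grip_n is the grip in N (left out, the last holds). Time passes only in rows, so rows that do not move let the fingers close. The tool returns the time, the measured TCP pose, the force, the opening and the grip force at its end. only (a regular expression) keeps the lines of the reply that match it, lines (a string "A,B") keeps lines A to B, and quiet returns only ok. Input that does not fit is refused with a message, and nothing moves.
- arm.read_state(): the state, without advancing time (a new reading comes with each control period).
- capture(name): name is "side" or "top"; returns the picture (420x560x3 uint8, red, green, blue); there is no depth.
- camera_params(name): a dict with "intrinsics" (3x3 intrinsics, pixels), "dist" ([k1, k2, p1, p2, k3] as OpenCV has them; the pictures are not rectified), "rvec" (rotation vector, rad) and "tvec" (3), from world to camera coordinates, as OpenCV has them. Camera axes: x right, y down, z forward; pixel columns grow to the right and rows downward; lengths in m; the calibration is good to about 2 mm. A picture is of the moment at which its call begins. camera_params takes no time and is no camera call.
- arm.hand_in(): hands the job in; it is judged then, once.
Trained networks look in the newest picture that a camera, given by its name, has taken for a name from the list of things; names that differ only in an ending like _2 or _b are one class to them, and where a whole thing is asked for, a point or a joint stands for the part that bears it (a point fixed in the world has none). Each returns a list of dicts, best first, with "conf" (0 to 1); they miss things now and then, are a little off and sometimes report something else, mostly with a low value. They report only what shows in the picture. A call takes as long as a camera call. They do not tell look-alikes from the thing itself.
- spotter.search_frame(camera, thing): "at" ([x, y, z] in m, in world coordinates, good to about 4 mm: the middle of the surface that is visible of it).
- spotter.trace(camera, thing): "pixels" (420x560 bool, what is visible of it).
The state is a dict: "t": time; "q": joint angles; "qd": joint speeds; "tau": joint torques, N m; "position": TCP position; "ee_rot": TCP orientation; "ft_force": force on the tool from outside, world axes, zero at the start; "moment": the same for the moment, N m; "width": finger opening in m; "gripper_force": force on a finger pad.
Only numpy, scipy, OpenCV 4.12 (cv2) and the standard library are available. Lean on these libraries where they do the work, as an engineer would, in place of code of your own. Each camera call takes 0.05 s, during which the arm holds its last target. There are 200 camera calls.

TASK

Switch the brushing machine off by putting its lever upright in the centre position without throwing it over into reverse, then pinch the two brittle red-topped sprung tabs together, squeezing no harder than they need, so that the orange filter cassette pops up past their hooks. Take the cassette off over the tabs and lay it, right way up, flat in the middle of the empty blue tray without dropping it. Leave the switch off, and do not disturb the grey tray, the loose tee or the loose coupling.

Things in the scene. Friction and masses are not known exactly. Their poses are not given: they have to be found in the camera images.
- machine: Fixed bench machine for brushing fittings: grey housing, steel deck 190 x 310 mm (x by y), deck top 85 mm above its origin. Origin: centre of its underside; z up, x points away from its blue-striped front, y to its left. Brush wheels and a blue motor, 83 mm high, lie along its far (+x) side. On the deck: the clip with the cassette at y = -60 mm, the switch at y = +90 mm.
- clip_center (a point): Point midway between the two tabs, 50 mm above the deck; axes as the machine's; the tabs close along its y. Centre the pinch: off-centre, one tab meets its stop early and takes more force. Hold fingertips 36 to 42 mm above the deck: lower, they block the rising cassette. The cassette pops up as soon as both hooks are clear; stop squeezing then.
- tab_left (a joint): Inward travel (m) of the tab on the machine's +y side: 0 at rest, 0.006 fully in. It slides straight in along y. Spring 13 N at first, 25 N fully in: a light grip stalls short of the release. It must be in by 4 to 5 mm (about 22 N) to free its side of the cassette, both tabs together. The brittle tabs crack if a finger presses on one with more than 55 N.
- tab_right (a joint): Inward travel (m) of the tab on the machine's -y side: the mirror image of tab_left.
- tab_left_pad (a point): Middle of the outer face of the left tab, 50 mm above the deck: an upright strip 26 mm wide (x), 5 mm thick, 62 mm tall above the deck, its upper 26 mm red. At rest the outer faces of the two tabs are 26 mm apart, 14 mm when both are fully in. Low on its outside, 16.5 to 22 mm above the deck, a 7 mm deep hook lies 4 mm over the cassette's window edge.
- tab_right_pad (a point): The same point on the right (-y) tab, the mirror image.
- switch_pivot (a point): Point on the switch lever's hinge axis, 8 mm above the deck, axes as the machine's; the lever swings in its x-z plane. A black base plate 60 x 50 x 6 mm (x, y, z) lies round it on the deck.
- switch_tip (a point): End of the switch lever, 48 mm from the pivot; z points along the lever. Steel stem of 8 mm diameter, black cap of 13 mm diameter over its last 22 mm.
- switch (a joint): Lever angle (rad), three sprung detents: +0.45 forward (leans to the machine's +x), 0 off (upright), -0.45 reverse (leans to -x). It starts forward. Pushed from forward it resists with up to about 5 N at the tip, lets go at about +0.22 and springs upright by itself; pushed on past -0.22 it snaps to reverse.
- cassette: Loose orange filter cassette, dark mesh on top, 110 x 64 x 14 mm (x, y, z), 0.09 to 0.16 kg. Origin: centre of its underside; z up, x along its length. A 40 x 32 mm window (x by y) in its middle goes over the tabs. Seated, its underside is 2 mm over the deck, hooked down against a 5 N ejector spring; freed, it pops up 16 mm and rests there above the hooks. See also its point.
- cassette_top (a point): Centre of the cassette's window, level with its top (14 mm above its underside), axes as the cassette's. Popped up, the tabs still stand 30 mm above it: grip the cassette across its 64 mm width at the middle, the gripper straddling the tabs, and lift it about 50 mm to clear them. Guides 8 mm high stand on the deck at its ends and corners.
- blue_tray: Loose empty open blue tray 210 x 160 x 45 mm (x, y, z), 5 mm walls and floor, 0.7 kg. Origin: centre of its underside; x along its length.
- grey_tray: Loose grey tray of the same size, full of fittings; a bystander. Origin: centre of its underside.
- tee: Loose galvanised pipe tee about 68 x 55 x 38 mm on the table; a bystander. Origin under its middle.
- coupling: Loose galvanised coupling standing on end, 44 mm diameter, 42 mm high; a bystander. Origin: centre of its underside.
There are look-alikes about, which are no part of the job. Several things have the shape of the cassette; the one meant has the colours described above.

How it is judged:
On the way, in this order (a step that is already met when the one before it is completed fails the run):
1. the switch lever stands in its centre off position (value of joint switch between -0.12 and 0.12 rad), for 0.3 s.
2. with both tabs pinched in, the cassette has risen past the hooks (value of joint each of tab_left, tab_right above 0.003 m and z of cassette in the frame of machine above 0.098 m), for 0.02 s.
At the end, for the whole second after the job is handed in: The switch is within 0.12 rad of centre; the cassette lies at rest in the blue tray, right side up, flat on its floor (underside at most 12 mm over the tray's underside, tilt under 0.12 rad, centre within 50 mm of the tray's centre along each tray axis) (all of step 1 and x of cassette in the frame of blue_tray between -0.05 and 0.05 m and y of cassette in the frame of blue_tray between -0.05 and 0.05 m and z of cassette in the frame of blue_tray below 0.012 m and angle between cassette's own z axis and vertical below 0.12 rad and angle between blue_tray's own z axis and vertical below 0.05 rad and linear speed of cassette below 0.02 m/s); the robot touches nothing.
It fails at once if the cassette is dropped into the tray (over 0.5 m/s near it) (distance between cassette and blue_tray below 0.12 m and linear speed of cassette above 0.5 m/s).
It fails at once if the grey tray, tee or coupling is moved by more than 25 mm (distance of any of grey_tray, tee, coupling from where it was at the start of the episode above 0.025 m).
It fails at once if the switch is thrown over to reverse (value of joint switch below -0.3 rad).
It fails at once if a tab is squeezed so hard that it cracks (a finger presses on it with over 55 N) (contact force between the fingers and tab_left above 55 N or contact force between the fingers and tab_right above 55 N).
It also fails if it takes over 54 s, if anything falls off the work surface, if the arm or the gripper's body presses on something with over 40 N, if the wrist force passes 120 N, or if a joint passes its speed limit or range.

## Working session

There is one attempt and no reset: what is moved stays moved. The work goes in short steps, Python scripts to look and compute and a tool call to move; the robot and the scene stay as the last step left them, time stands still between calls to the robot, and variables do not carry over. Pictures are saved under pics/ and viewed, at most 13 in all, crops included, and the job is handed in when it is done.

```bash
mkdir -p pics; ls; cat > h.py <<'E'
import numpy as np, cv2
from workcell import arm, capture, camera_params, spotter
def save(cam,name):
    im=capture(cam); cv2.imwrite(f'pics/{name}.png',im[:,:,::-1]); return im
def P(cam):
    p=camera_params(cam); return np.array(p['intrinsics'],float),np.array(p['dist'],float),np.array(p['rvec'],float),np.array(p['tvec'],float)
def ray(cam,uv):
    K,d,r,t=P(cam); R=cv2.Rodrigues(r)[0]
    n=cv2.undistortPoints(np.array(uv,float).reshape(-1,1,2),K,d).reshape(-1,2)
    D=(R.T@np.c_[n,np.ones(len(n))].T).T; return -R.T@t,D
def atz(cam,uv,z):
    c,D=ray(cam,uv); return c+D*((z-c[2])/D[:,2])[:,None]
def proj(cam,X):
    K,d,r,t=P(cam); return cv2.projectPoints(np.array(X,float).reshape(-1,1,3),r,t,K,d)[0].reshape(-1,2)
def tri(a,ua,b,ub):
    c1,d1=ray(a,ua);c2,d2=ray(b,ub);d1=d1[0];d2=d2[0]
    s=np.linalg.lstsq(np.c_[d1,-d2],c2-c1,rcond=None)[0]
    p,q=c1+s[0]*d1,c2+s[1]*d2; return (p+q)/2,np.linalg.norm(p-q)
E
python3 - <<'E'
from h import *
np.set_printoptions(precision=4,suppress=True)
for c in('top','side'):
    save(c,c+'0'); K,d,r,t=P(c); print(c,K[0,0],-cv2.Rodrigues(r)[0].T@t)
    for n in['machine','tab_left_pad','tab_right_pad','switch_tip','cassette','blue_tray','grey_tray','tee','coupling']:
        print(n,[(round(x['conf'],2),np.round(x['at'],3).tolist()) for x in spotter.search_frame(c,n)][:4])
print(arm.read_state())
E
```

```text
pics
top 429.37128751900514 [ 0.3891 -0.0919  1.4501]
machine [(0.88, [0.516, 0.033, 0.087]), (0.5, [0.512, -0.048, 0.1])]
tab_left_pad []
tab_right_pad []
switch_tip []
cassette [(0.92, [0.608, -0.517, 0.014]), (0.71, [0.748, -0.167, 0.013]), (0.66, [0.514, -0.044, 0.104]), (0.66, [0.197, -0.296, 0.01])]
blue_tray [(0.81, [0.407, 0.364, 0.004])]
grey_tray [(0.87, [0.419, -0.339, 0.008])]
tee [(0.54, [0.673, -0.362, 0.031])]
coupling [(0.68, [0.68, 0.316, 0.04]), (0.47, [0.675, -0.362, 0.032])]
side 398.7907267685507 [0.4208 0.592  0.7888]
machine [(0.94, [0.522, 0.083, 0.085]), (0.66, [0.513, -0.034, 0.122])]
tab_left_pad [(0.61, [0.514, -0.036, 0.122])]
tab_right_pad []
switch_tip []
cassette [(0.91, [0.766, 0.075, 0.013]), (0.89, [0.192, -0.286, 0.012]), (0.81, [0.616, -0.511, 0.016]), (0.77, [0.75, -0.153, 0.015])]
blue_tray [(0.75, [0.418, 0.332, 0.004])]
grey_tray [(0.57, [0.418, -0.333, 0.029])]
tee [(0.84, [0.672, -0.351, 0.029])]
coupling [(0.85, [0.677, 0.326, 0.04])]
{'t': 1.0, 'q': array([-1.4825,  0.2065,  1.5415, -0.    ,  1.3935, -0.1505]), 'qd': array([-0.0009, -0.    , -0.0002,  0.0014, -0.0004, -0.0016]), 'tau': array([  0.0004, -37.0888, -28.1768,   0.0699,   0.0275,   0.    ]), 'position': array([ 0.136 , -0.5587,  0.2055]), 'ee_rot': array([ 3.1192,  0.3742, -0.    ]), 'ft_force': array([-0.1654,  0.278 , -0.1738]), 'moment': array([-0.0036,  0.0202,  0.0102]), 'gripper_force': 0.0, 'width': 0.09385599857612269}
```

View pics/top0.png

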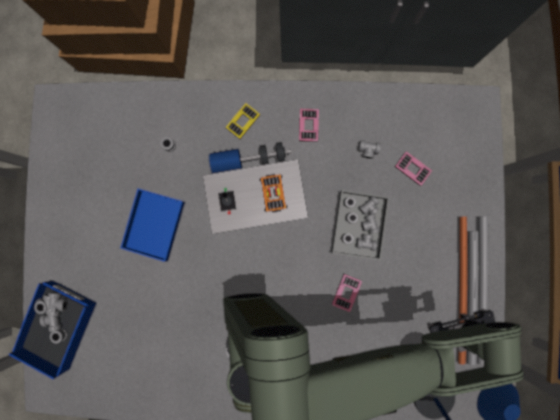

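View pics/side0.png

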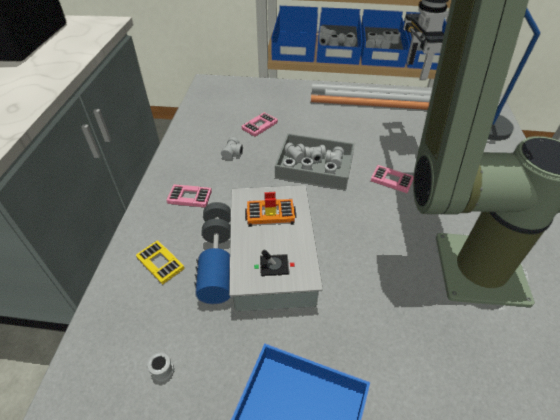

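The top view shows the machine at about (255,196), with the orange cassette at (273,193), the switch at (227,201), the blue tray at (153,225), the grey tray at (358,224) and a blue decoy bin at (53,328). The side view shows the red tab at (270,200) and the lever at (266,258). I'll enlarge these for precise pixels.

```bash
python3 - <<'E'
from h import *
a=cv2.imread('pics/top0.png')[145:240,195:315]; b=cv2.imread('pics/side0.png')[180:315,190:330]
a=cv2.resize(a,(480,380),interpolation=2); b=cv2.resize(b,(560,540),interpolation=2)
cv2.imwrite('pics/c1.png',a);
b=b[:, :]; cv2.imwrite('pics/c2.png',b)
np.set_printoptions(precision=4,suppress=True)
for cam in('top','side'):
    im=cv2.imread(f'pics/{cam}0.png'); hsv=cv2.cvtColor(im,cv2.COLOR_BGR2HSV)
    for nm,lo,hi in(('orange',(8,150,90),(18,255,255)),('red',(0,170,80),(5,255,255)),('red2',(174,170,80),(180,255,255)),('blue',(105,150,60),(125,255,255))):
        m=cv2.inRange(hsv,lo,hi); n,l,s,c=cv2.connectedComponentsWithStats(m)
        for i in range(1,n):
            if s[i,4]>6 and s[i,0]<400 and s[i,1]>140:
                pts=np.argwhere(l==i)[:,::-1].astype(np.float32); r=cv2.minAreaRect(pts)
                print(cam,nm,s[i],c[i],cv2.boxPoints(r).ravel())
for c in('top','side'):
    for n in('machine','cassette','blue_tray'):
        for x in spotter.trace(c,n)[:4]:
            pts=np.argwhere(x['pixels'])[:,::-1].astype(np.float32); r=cv2.minAreaRect(pts)
            print(c,n,round(x['conf'],2),len(pts),pts.mean(0),cv2.boxPoints(r).ravel())
E
```

```text
top orange [266 176   9   2  11] [269.8182 176.3636] [266. 176. 274. 176. 274. 177. 266. 177.]
top orange [275 176  10  31  92] [279.9565 190.0435] [273.8  176.6  279.96 175.72 284.28 205.96 278.12 206.84]
top orange [261 178   9  32 115] [265.5652 192.8957] [260.694  178.2252 267.6259 177.03   272.9896 208.1397 266.0577 209.3349]
top orange [272 207   9   3  12] [276.4167 208.5   ] [272.     209.     279.6604 206.8113 280.1132 208.3962 272.4528 210.5849]
top blue [210 150  31  22 518] [224.7413 160.5039] [208.8108 153.8649 237.6757 149.0541 240.6487 166.8919 211.7838 171.7027]
top blue [ 122  190   61   71 2871] [152.2111 224.8913] [120.6038 247.8868 137.4717 188.849  183.1698 201.9057 166.3019 260.9434]
top blue [ 42 283  47  93 362] [ 68.547 324.326] [ 41.8728 283.1734  83.6532 276.7456  97.8035 368.7225  56.0231 375.1502]
top blue [ 13 284  28  68 140] [ 26.2    317.8857] [ 11.6665 350.4796  37.9257 283.1905  40.508  284.1983  14.2488 351.4874]
top blue [ 10 354  44  24 102] [ 29.3039 364.3137] [  9.3926 355.154   10.6725 352.7224  53.8243 375.4339  52.5445 377.8655]
side orange 
[... 1325 characters left out ...]
7628 280.599  173.6601 285.9389 209.2592 265.2543 212.3619]
side machine 0.92 12472 [259.0524 253.3302] [190.6437 188.6675 317.6306 184.2886 321.9144 308.5202 194.9275 312.899 ]
side cassette 0.78 883 [270.3035 212.0023] [245.0798 200.596  293.5586 198.1721 294.7332 221.6634 246.2543 224.0873]
side cassette 0.73 973 [159.7143 262.1542] [134. 256. 154. 236. 185. 267. 165. 287.]
side cassette 0.73 655 [391.8275 178.1954] [369.5653 180.1604 375.7609 162.1934 413.6366 175.254  407.441  193.221 ]
side cassette 0.61 431 [259.1601 123.8167] [240.1177 125.5294 270.1177 107.5294 278.5    121.5    248.5    139.5   ]
side blue_tray 0.76 7302 [298.7831 390.1252] [231. 344. 369. 344. 369. 419. 231. 419.]
```

View pics/c1.png

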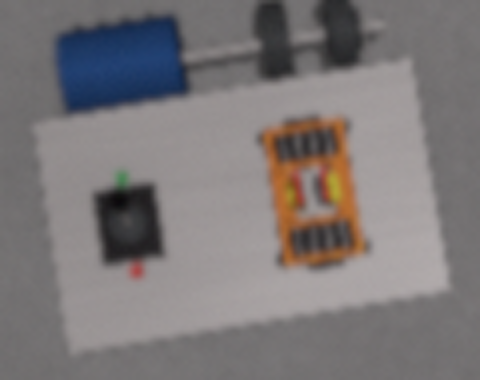

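View pics/c2.png

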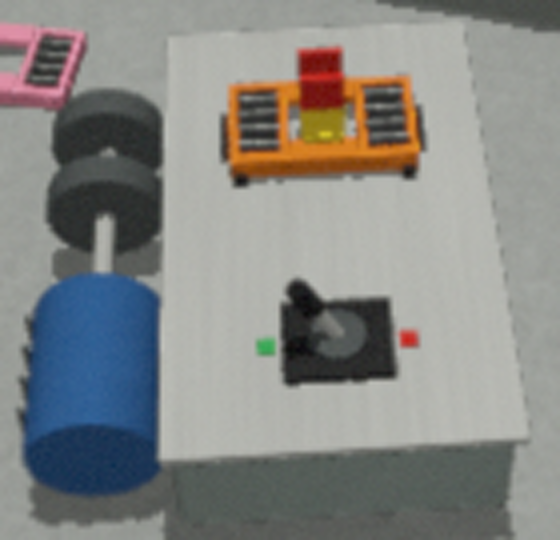

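The top crop shows deck corners at crop (35,122), (410,60), (448,290) and (72,352), tabs at about (295,190) and (335,188), and the base plate centre near (130,224). The side crop shows the lever cap end at (297,290), the red tab top from (298,50) to (342,50), and the green dot on the +x side. Next I'll fit the machine and tray poses.

```bash
cat > fit.py <<'E'
from h import *
from scipy.optimize import least_squares
np.set_printoptions(precision=4,suppress=True)
T=lambda l:np.array(l,float)/4-.375+[195,145]
S=lambda l:np.array(l,float)/4-.375+[190,180]
def W(p,L): 
    L=np.array(L,float); c,s=np.cos(p[2]),np.sin(p[2]); return np.c_[p[0]+c*L[:,0]-s*L[:,1],p[1]+s*L[:,0]+c*L[:,1],L[:,2]]
dx,dy=.095,.155
tu=T([(35,122),(410,60),(448,290),(72,352)]); su=S([(160,458),(168,38),(465,27),(526,438)])
L=lambda z:[(dx,dy,z),(dx,-dy,z),(-dx,-dy,z),(-dx,dy,z)]
f=lambda p,t=1,s=1:np.r_[t*(proj('top',W(p,L(p[3])))-tu).ravel(),s*(proj('side',W(p,L(p[3])))-su).ravel()]
r=least_squares(f,[.515,.02,.16,.085]); m=r.x
if __name__=='__main__':
    print('machine',m,'res',r.fun)
    loc=lambda X:(np.array([[np.cos(m[2]),np.sin(m[2])],[-np.sin(m[2]),np.cos(m[2])]])@(np.array(X)[:,:2]-m[:2]).T).T
    print('top plate ctr',loc(atz('top',T([(95,195),(152,185),(163,252),(105,265)]),.091)).ravel(),'red/green dots',loc(atz('top',T([(122,179),(137,271)]),.086)).ravel())
    print('side plate',loc(atz('side',S([(281,301),(389,296),(397,376),(284,383)]),.091)).ravel(),loc(atz('side',S([(266,347),(409,340)]),.086)).ravel())
    # tabs top at z=.147
    print('tabs top red',loc(atz('top',T([(295,190),(335,188)]),.147)).ravel())
    print('side left tab top edge',loc(atz('side',S([(299,50),(341,49)]),.147)).ravel())
    print('cass top',loc(atz('top',T([(262,140),(343,122),(366,248),(287,266)]),.101)).ravel())
    print('cass side',loc(atz('side',S([(231,85),(407,78),(418,155),(232,163)]),.101)).ravel())
    print('lever tip side',loc(atz('side',S([(300,292)]),.085+.008+.048*np.cos(.45))).ravel())
    # tray
    tt=np.array([(120.3,248.1),(137.2,188.3),(184,201.8),(167,261.6)])
    w=atz('top',tt,.045); print('tray',w,w.mean(0),np.linalg.norm(np.diff(w,axis=0),axis=1),np.arctan2(*(w[1]-w[0])[[1,0]]))
E
python3 fit.py
```

```text
machine [0.5026 0.0118 0.173  0.0804] res [ 0.0343 -0.3535  0.9563 -0.2517  1.0543  0.4809 -0.6146  0.2905 -0.6538
  0.8757 -0.0772 -0.1153 -0.3819 -0.7349  0.8182  0.5699]
top plate ctr [ 0.0262  0.1142  0.0268  0.0678 -0.0275  0.0672 -0.0304  0.1146] red/green dots [ 0.036   0.0915 -0.0389  0.0906]
side plate [ 0.029   0.066  -0.0296  0.0665 -0.0297  0.1184  0.0291  0.1188] [ 0.038   0.0921 -0.0383  0.0926]
tabs top red [-0.001  -0.0458 -0.0044 -0.0762]
side left tab top edge [ 0.0124 -0.0701 -0.0117 -0.0693]
cass top [ 0.047  -0.0249  0.0508 -0.0905 -0.0506 -0.0925 -0.0548 -0.0289]
cass side [ 0.054  -0.0896 -0.0524 -0.0886 -0.0534 -0.0259  0.054  -0.0268]
lever tip side [0.0186 0.0946]
tray [[0.3256 0.4639 0.045 ]
 [0.5267 0.4119 0.045 ]
 [0.4834 0.2505 0.045 ]
 [0.2848 0.3026 0.045 ]] [0.4051 0.3572 0.045 ] [0.2078 0.1672 0.2053] -0.2527315263346966
```

The rows are not in the units I measure in: shifts go in shares of 80 cm and turns go in shares of 180 degrees. I convert before sending: -0.185 m / 0.8 = -0.2313, 0.166 m / 0.8 = 0.2075, -0.75 rad / 3.1416 = -0.2387.

```bash
cat > go.py <<'E'
import sys; from h import *
from scipy.spatial.transform import Rotation as Ro
# usage: go.py x y z yaw : remaining move in tool axes, world yaw of tool x
x,y,z,ya=map(float,sys.argv[1:5]); s=arm.read_state(); R=Ro.from_rotvec(s['ee_rot']).as_matrix()
psi=np.arctan2(R[1,0],R[0,0]); d=(ya-psi+np.pi)%(2*np.pi)-np.pi
print('shift',np.round(R.T@(np.array([x,y,z])-s['position']),4),'turn',round(-d,4),'pos',s['position'].round(4),'psi',psi.round(3),'q6',s['q'][5].round(2),'q1',s['q'][0].round(2),'w',round(s['width'],4),'t',s['t'])
E
```

drive_effector(
  deltas=[
    {"x":0.0413,"y":-0.0463,"z":-0.005,"twist":-0.0477,"aperture":0.09},
    {"x":0.0825,"y":-0.0925,"z":-0.01,"twist":-0.0955,"aperture":0.09},
    {"x":0.125,"y":-0.1388,"z":-0.015,"twist":-0.1432,"aperture":0.09},
    {"x":0.1663,"y":-0.185,"z":-0.02,"twist":-0.191,"aperture":0.09},
    {"x":0.2075,"y":-0.2313,"z":-0.025,"twist":-0.2387,"aperture":0.09},
  ],
  grip_n=15,
)

```text
t: 1.8
position: [0.2541, -0.3379, 0.2257]
ee_rot: [2.761, 1.498, 0.0]
ft_force: [0.6, -0.2, -0.4]
width: 0.0897
gripper_force: 0.0
```

```bash
python3 go.py .4871 .1004 .22 1.744
```

```text
shift [ 0.4945 -0.0437  0.0056] turn -0.7499 pos [ 0.2541 -0.3379  0.2257] psi 0.994 q6 -0.56 q1 -1.13 w 0.0897 t 1.8
```

To row units: 0.25 m / 0.8 = 0.3125, 0.15 m / 0.8 = 0.1875, -0.15 rad / 3.1416 = -0.0477.

drive_effector(
  deltas=[
    {"x":0.0625,"y":-0.0056,"twist":-0.0477,"aperture":0.09},
    {"x":0.125,"y":-0.0113,"twist":-0.0955,"aperture":0.09},
    {"x":0.1875,"y":-0.0163,"twist":-0.1432,"aperture":0.09},
    {"x":0.25,"y":-0.0225,"z":0.0013,"twist":-0.191,"aperture":0.09},
    {"x":0.3125,"y":-0.0275,"z":0.0025,"twist":-0.2387,"aperture":0.09},
  ],
)

```text
t: 2.3
position: [0.3728, -0.1179, 0.224]
ee_rot: [2.019, 2.404, 0.0]
ft_force: [0.6, -0.3, 0.2]
width: 0.0899
gripper_force: 0.0
```

```bash
python3 go.py .4871 .1004 .22 1.744
```

```text
shift [0.1952 0.1503 0.004 ] turn 0.0006 pos [ 0.3728 -0.1179  0.224 ] psi 1.745 q6 -0.7 q1 -0.53 w 0.0899 t 2.3
```

To row units: 0.195 m / 0.8 = 0.2438, 0.156 m / 0.8 = 0.195.

drive_effector(
  deltas=[
    {"x":0.0488,"y":0.0375,"z":0.0013,"aperture":0.09},
    {"x":0.0975,"y":0.075,"z":0.0025,"aperture":0.09},
    {"x":0.1463,"y":0.1125,"z":0.0038,"aperture":0.09},
    {"x":0.195,"y":0.15,"z":0.005,"aperture":0.09},
    {"x":0.2438,"y":0.1875,"z":0.005,"aperture":0.09},
  ],
)

```text
t: 2.8
position: [0.4879, 0.0999, 0.2196]
ee_rot: [2.026, 2.4, 0.0]
ft_force: [0.8, -0.7, 0.5]
width: 0.0899
gripper_force: 0.0
```

drive_effector(
  deltas=[
    {"aperture":0.09},
    {"aperture":0.09},
  ],
)

```text
t: 3.0
position: [0.4871, 0.0984, 0.2191]
ee_rot: [-2.024, -2.402, 0.002]
ft_force: [-0.8, -0.1, -0.4]
width: 0.0901
gripper_force: 0.0
```

```bash
python3 go.py .4871 .1004 .115 1.744; python3 - <<'E'
from h import *
im=save('side','s2'); cv2.imwrite('pics/s2c.png',cv2.resize(im[120:330,150:430,::-1],None,fx=2.5,fy=2.5,interpolation=2))
E
```

```text
shift [0.002  0.0004 0.1041] turn -0.0025 pos [0.4871 0.0984 0.2191] psi 1.742 q6 -0.15 q1 0.03 w 0.0901 t 3.0
```

View pics/s2c.png

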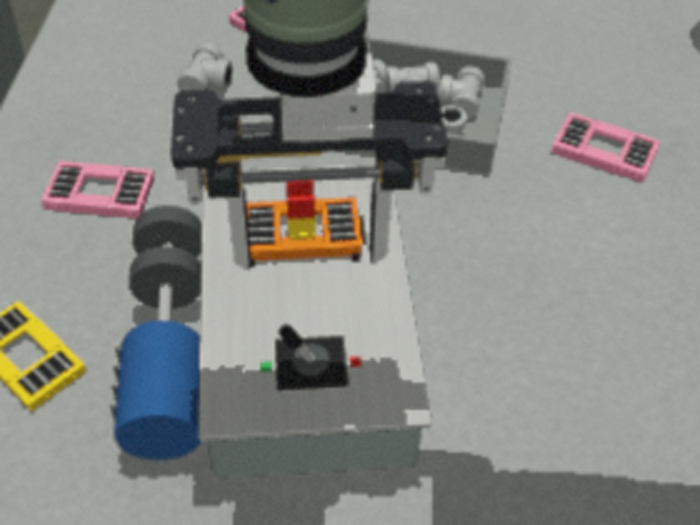

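The open fingers hang at about (242,240) and (380,240), aligned with the machine's x and above the lever at (290,340), so I'll descend.

To row units: 0.104 m / 0.8 = 0.13, 0.09 m / 0.8 = 0.1125.

drive_effector(
  deltas=[
    {"x":0.0025,"z":0.0375,"aperture":0.09},
    {"x":0.0025,"z":0.075,"aperture":0.09},
    {"x":0.0025,"z":0.1125,"aperture":0.09},
    {"x":0.0025,"z":0.13,"aperture":0.09},
    {"x":0.0025,"z":0.13,"aperture":0.09},
  ],
)

```text
t: 3.55
position: [0.4842, 0.0977, 0.1131]
ee_rot: [-2.028, -2.394, 0.006]
ft_force: [-0.3, -0.7, -0.3]
width: 0.09
gripper_force: 0.0
```

drive_effector(
  deltas=[
    {"aperture":0.07},
    {"aperture":0.05},
    {"aperture":0.04},
    {"aperture":0.035},
    {"aperture":0.03},
  ],
  grip_n=15,
)

```text
t: 4.05
position: [0.4876, 0.0998, 0.1161]
ee_rot: [2.026, 2.399, 0.002]
ft_force: [2.6, 0.2, -0.1]
width: 0.053
gripper_force: 1.6
```

drive_effector(
  deltas=[
    {"aperture":0.024},
    {"aperture":0.022},
    {"aperture":0.022},
    {"aperture":0.022},
    {"aperture":0.022},
  ],
)

```text
t: 4.55
position: [0.4863, 0.0997, 0.1153]
ee_rot: [-2.026, -2.399, 0.002]
ft_force: [0.9, -0.2, 0.9]
width: 0.0221
gripper_force: 0.0
```

```bash
python3 go.py .4871 .1004 .115 1.744
```

```text
shift [0.0005 0.0009 0.0003] turn -0.0049 pos [0.4863 0.0997 0.1153] psi 1.739 q6 -0.14 q1 0.03 w 0.0221 t 4.55
```

To row units: -0.115 m / 0.8 = -0.1438, -0.08 m / 0.8 = -0.1.

drive_effector(
  deltas=[
    {"aperture":0.04},
    {"aperture":0.05},
    {"z":-0.05,"aperture":0.06},
    {"z":-0.1,"aperture":0.07},
    {"z":-0.1438,"aperture":0.07},
  ],
)

```text
t: 5.05
position: [0.4865, 0.0997, 0.2316]
ee_rot: [-2.027, -2.399, 0.001]
ft_force: [0.5, 0.7, -0.5]
width: 0.0585
gripper_force: 0.0
```

drive_effector(
  deltas=[
    {"twist":0.0477,"aperture":0.07},
    {"twist":0.0955,"aperture":0.07},
    {"twist":0.1432,"aperture":0.07},
    {"twist":0.191,"aperture":0.07},
    {"twist":0.2387,"aperture":0.07},
  ],
)

```text
t: 5.55
position: [0.4864, 0.0997, 0.2299]
ee_rot: [-2.769, -1.482, 0.002]
ft_force: [0.5, 0.4, -0.5]
width: 0.07
gripper_force: 0.0
```

```bash
python3 go.py .5129 -.0473 .2 .173; python3 - <<'E'
from h import *
im=save('side','s3'); cv2.imwrite('pics/s3c.png',cv2.resize(im[180:315,190:330,::-1],None,fx=4,fy=4,interpolation=2))
E
```

```text
shift [-0.1075  0.1036  0.0298] turn 0.8096 pos [0.4864 0.0997 0.2299] psi 0.983 q6 0.62 q1 0.03 w 0.07 t 5.55
```

View pics/s3c.png

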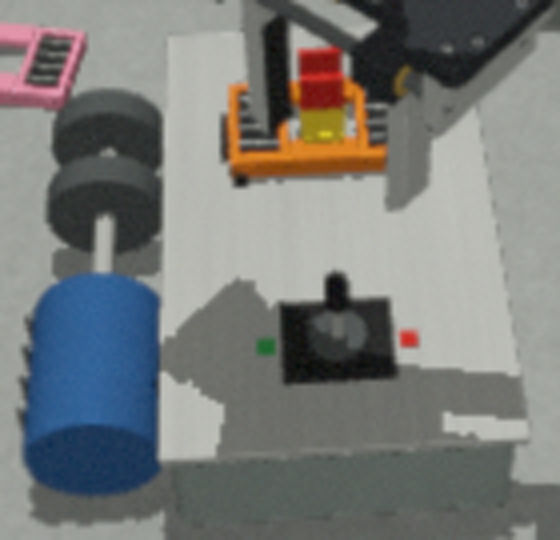

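The lever now stands upright at crop (336,278), so the switch is off. Next I'll move over the clip.

To row units: -0.1075 m / 0.8 = -0.1344, 0.1036 m / 0.8 = 0.1295, 0.75 rad / 3.1416 = 0.2387.

drive_effector(
  deltas=[
    {"x":-0.0338,"y":0.0325,"twist":0.0477,"aperture":0.07},
    {"x":-0.0675,"y":0.065,"z":0.0088,"twist":0.0955,"aperture":0.07},
    {"x":-0.1013,"y":0.0975,"z":0.0188,"twist":0.1432,"aperture":0.07},
    {"x":-0.1344,"y":0.1295,"z":0.0313,"twist":0.191,"aperture":0.07},
    {"x":-0.1344,"y":0.1295,"z":0.0375,"twist":0.2387,"aperture":0.07},
  ],
)

```text
t: 6.1
position: [0.5142, -0.0509, 0.1991]
ee_rot: [3.12, 0.361, -0.003]
ft_force: [0.1, -0.2, -0.2]
width: 0.07
gripper_force: 0.0
```

drive_effector(
  deltas=[
    {"twist":0.0191,"aperture":0.07},
    {"twist":0.0191,"aperture":0.07},
    {"twist":0.0191,"aperture":0.07},
  ],
)

```text
t: 6.4
position: [0.5142, -0.0469, 0.2002]
ee_rot: [-3.128, -0.285, 0.001]
ft_force: [-0.6, -0.1, -0.5]
width: 0.07
gripper_force: 0.0
```

```bash
python3 go.py .5129 -.0473 .1235 .173; python3 - <<'E'
from fit import *
im=save('side','s4'); 
print('tip side local @z.141', atz('side',S([(336,276)]),.141)[0], 'expected',W(m,[(0,.09,.141)]))
c=cv2.resize(im[170:250,225:325,::-1],None,fx=6,fy=6,interpolation=2); cv2.imwrite('pics/s4c.png',c)
a=save('top','t4'); cv2.imwrite('pics/t4c.png',cv2.resize(a[150:240,200:310,::-1],None,fx=4,fy=4,interpolation=2))
E
```

```text
shift [-0.0013  0.0001  0.0767] turn 0.0086 pos [ 0.5142 -0.0469  0.2002] psi 0.182 q6 1.13 q1 -0.26 w 0.07 t 6.4
tip side local @z.141 [0.4871 0.0997 0.141 ] expected [[0.4871 0.1004 0.141 ]]
```

View pics/s4c.png

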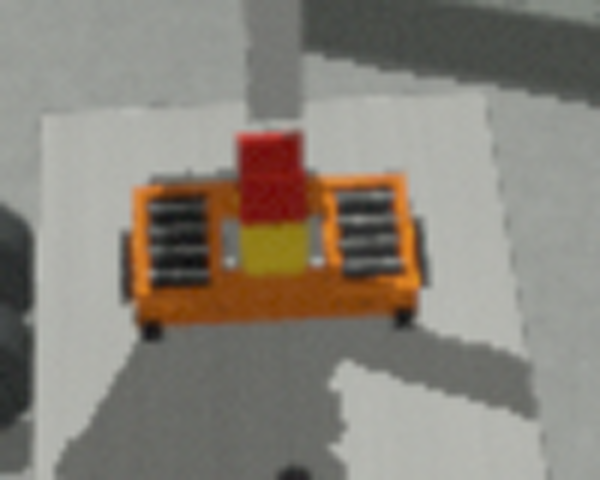

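The left tab's red front spans crop x 238–306 and sits centrally in the cassette window, with the far finger in line with it. I'll descend, then probe lightly with 8 N, below the tabs' 13 N preload.

To row units: 0.0767 m / 0.8 = 0.0959, 0.055 m / 0.8 = 0.0688, 0.009 rad / 3.1416 = 0.0029.

drive_effector(
  deltas=[
    {"x":-0.0013,"z":0.0375,"twist":0.0029,"aperture":0.07},
    {"x":-0.0013,"z":0.0688,"twist":0.0029,"aperture":0.07},
    {"x":-0.0013,"z":0.0959,"twist":0.0029,"aperture":0.06},
    {"x":-0.0013,"z":0.0959,"twist":0.0029,"aperture":0.05},
    {"x":-0.0013,"z":0.0959,"twist":0.0029,"aperture":0.04},
  ],
  grip_n=8,
)

```text
t: 7.0
position: [0.5136, -0.0469, 0.124]
ee_rot: [-3.13, -0.268, 0.0]
ft_force: [0.6, -0.2, 0.4]
width: 0.0491
gripper_force: 0.0
```

drive_effector(
  deltas=[
    {"aperture":0.035},
    {"aperture":0.03},
    {"aperture":0.025},
    {"aperture":0.025},
    {"aperture":0.025},
  ],
)

```text
t: 7.5
position: [0.5144, -0.0461, 0.1252]
ee_rot: [-3.128, -0.267, -0.004]
ft_force: [-1.3, 4.1, 5.4]
width: 0.0256
gripper_force: 8.0
```

drive_effector(
  deltas=[
    {"aperture":0.025},
  ],
)

```text
t: 7.6
position: [0.5144, -0.0461, 0.1252]
ee_rot: [-3.128, -0.267, -0.004]
ft_force: [-0.1, 4.6, 6.2]
width: 0.0256
gripper_force: 8.0
```

```bash
python3 go.py .5129 -.0473 .1235 .173
```

```text
shift [-0.0017  0.0009  0.0017] turn -0.0029 pos [ 0.5144 -0.0461  0.1252] psi 0.17 q6 1.14 q1 -0.26 w 0.0256 t 7.6
```

To row units: -0.001 m / 0.8 = -0.0013.

drive_effector(
  deltas=[
    {"aperture":0.032},
    {"aperture":0.032},
    {"y":-0.0013,"aperture":0.032},
    {"y":-0.0013,"aperture":0.032},
  ],
)

```text
t: 8.0
position: [0.5131, -0.0464, 0.1235]
ee_rot: [3.13, 0.266, -0.001]
ft_force: [-0.1, -0.2, -0.4]
width: 0.0316
gripper_force: 0.0
```

```bash
python3 go.py .5129 -.0463 .1235 .173
```

```text
shift [-0.0002 -0.0002 -0.    ] turn -0.0033 pos [ 0.5131 -0.0464  0.1235] psi 0.17 q6 1.14 q1 -0.26 w 0.0316 t 8.0
```

drive_effector(
  deltas=[
    {"aperture":0.025},
    {"aperture":0.025},
    {"aperture":0.025},
    {"aperture":0.025},
    {"aperture":0.025},
  ],
)

```text
t: 8.5
position: [0.5132, -0.0462, 0.1236]
ee_rot: [-3.13, -0.267, 0.001]
ft_force: [0.1, -0.0, 0.7]
width: 0.0253
gripper_force: 8.0
```

```bash
python3 go.py .5129 -.0463 .1235 .173
```

```text
shift [-0.0003  0.      0.0001] turn -0.0031 pos [ 0.5132 -0.0462  0.1236] psi 0.17 q6 1.14 q1 -0.26 w 0.0253 t 8.5
```

drive_effector(
  deltas=[
    {"aperture":0.023},
    {"aperture":0.021},
    {"aperture":0.019},
    {"aperture":0.017},
    {"aperture":0.016},
  ],
  grip_n=25,
)

```text
t: 9.0
position: [0.5132, -0.0462, 0.1237]
ee_rot: [-3.13, -0.266, 0.001]
ft_force: [-0.8, 0.0, -0.1]
width: 0.0172
gripper_force: 20.9
```

drive_effector(
  deltas=[
    {"aperture":0.0155},
    {"aperture":0.0155},
  ],
)

```text
t: 9.2
position: [0.5132, -0.0462, 0.1237]
ee_rot: [-3.13, -0.266, 0.001]
ft_force: [-2.0, -0.2, -0.6]
width: 0.0157
gripper_force: 21.5
```

```bash
python3 - <<'E'
from h import *
im=save('side','s5'); 
c=cv2.resize(im[170:250,225:325,::-1],None,fx=6,fy=6,interpolation=2); cv2.imwrite('pics/s5c.png',c)
E
```

```text
(no output)
```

View pics/s5c.png

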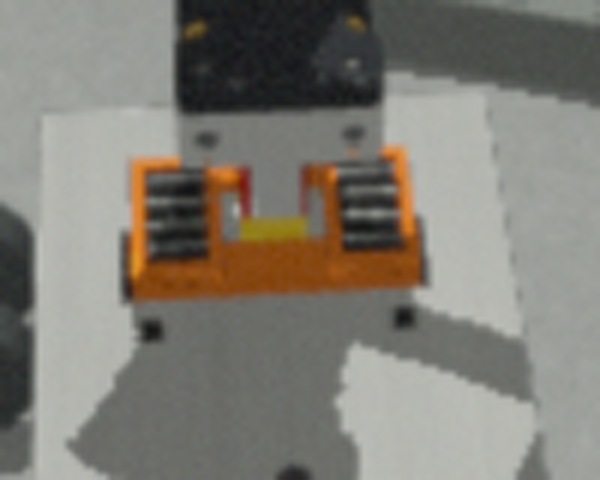

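The cassette has popped up: its lower edge rose from crop row 322 to 297, and the deck guides show beneath it. I'll open in place, lower, and grip across its width.

drive_effector(
  deltas=[
    {"aperture":0.03},
    {"aperture":0.05},
    {"aperture":0.07},
    {"aperture":0.09},
    {"aperture":0.09},
  ],
)

```text
t: 9.75
position: [0.5137, -0.0463, 0.124]
ee_rot: [3.13, 0.266, 0.001]
ft_force: [-0.3, 0.3, -0.2]
width: 0.0525
gripper_force: 0.0
```

drive_effector(
  deltas=[
    {"aperture":0.09},
    {"z":0.0125,"aperture":0.09},
    {"z":0.022,"aperture":0.09},
    {"z":0.022,"aperture":0.085},
    {"z":0.022,"aperture":0.08},
  ],
  grip_n=20,
)

```text
t: 10.25
position: [0.5128, -0.0461, 0.1054]
ee_rot: [-3.13, -0.266, 0.002]
ft_force: [0.1, -0.1, 0.3]
width: 0.0809
gripper_force: 0.0
```

drive_effector(
  deltas=[
    {"aperture":0.072},
    {"aperture":0.066},
    {"aperture":0.058},
    {"aperture":0.058},
    {"aperture":0.058},
  ],
)

```text
t: 10.75
position: [0.5136, -0.0463, 0.1065]
ee_rot: [3.13, 0.266, 0.001]
ft_force: [-0.0, 0.6, 0.6]
width: 0.0639
gripper_force: 20.0
```

```bash
python3 go.py .5129 -.0463 .2 .173
```

```text
shift [-0.0007 -0.0001 -0.0935] turn -0.0033 pos [ 0.5136 -0.0463  0.1065] psi 0.17 q6 1.14 q1 -0.26 w 0.0639 t 10.75
```

To row units: -0.095 m / 0.8 = -0.1188, -0.075 m / 0.8 = -0.0938.

drive_effector(
  deltas=[
    {"z":-0.0188,"aperture":0.058},
    {"z":-0.0438,"aperture":0.058},
    {"z":-0.0688,"aperture":0.058},
    {"z":-0.0938,"aperture":0.058},
    {"z":-0.1188,"aperture":0.058},
  ],
  grip_n=30,
)

```text
t: 11.25
position: [0.5129, -0.0461, 0.2015]
ee_rot: [-3.13, -0.266, 0.002]
ft_force: [0.3, 0.6, -1.1]
width: 0.0639
gripper_force: 30.0
```

drive_effector(
  deltas=[
    {"aperture":0.058},
  ],
)

```text
t: 11.35
position: [0.5154, -0.0468, 0.2041]
ee_rot: [3.128, 0.266, 0.009]
ft_force: [-0.5, 0.1, -1.4]
width: 0.0637
gripper_force: 30.0
```

```bash
python3 go.py .405 .357 .2 -.2527; python3 - <<'E'
from h import *
save('side','s6')
for n in ('cassette','blue_tray'):
  for c in ('side','top'):
    if c=='top' and n=='cassette': save('top','t6')
    print(n,c,[(round(x['conf'],2),np.round(x['at'],3).tolist()) for x in spotter.search_frame(c,n)][:5])
E
```

```text
shift [-0.0406 -0.4166  0.0028] turn 0.4225 pos [ 0.5154 -0.0468  0.2041] psi 0.17 q6 1.14 q1 -0.26 w 0.0637 t 11.35
cassette side [(0.79, [0.764, 0.077, 0.014]), (0.65, [0.188, -0.285, 0.013]), (0.63, [0.755, -0.153, 0.014]), (0.56, [0.528, -0.035, 0.213])]
cassette top [(0.92, [0.195, -0.296, 0.011]), (0.81, [0.77, 0.065, 0.013]), (0.81, [0.608, -0.516, 0.014]), (0.75, [0.474, -0.042, 0.213]), (0.65, [0.75, -0.167, 0.01])]
blue_tray side [(0.39, [0.678, 0.324, 0.04])]
blue_tray top [(0.97, [0.406, 0.368, 0.005]), (0.54, [0.414, -0.341, 0.008])]
```

View pics/s6.png

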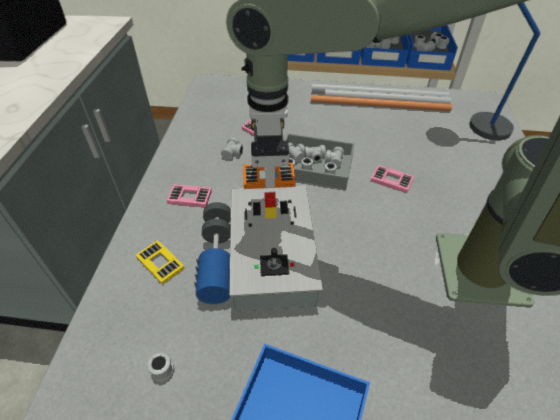

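The cassette hangs level in the gripper at (269,176), with the tabs free at (270,203) and the lever upright. I'll carry it to the tray.

To row units: -0.2 m / 0.8 = -0.25, -0.155 m / 0.8 = -0.1938, 0.28 rad / 3.1416 = 0.0891.

drive_effector(
  deltas=[
    {"x":-0.0038,"y":-0.0313,"aperture":0.058},
    {"x":-0.0088,"y":-0.0813,"twist":0.0159,"aperture":0.058},
    {"x":-0.0138,"y":-0.1375,"twist":0.0382,"aperture":0.058},
    {"x":-0.0188,"y":-0.1938,"twist":0.0637,"aperture":0.058},
    {"x":-0.025,"y":-0.25,"twist":0.0891,"aperture":0.058},
  ],
  grip_n=30,
)

```text
t: 12.15
position: [0.4587, 0.1489, 0.2002]
ee_rot: [3.136, -0.179, -0.002]
ft_force: [1.3, 0.9, -1.5]
width: 0.0637
gripper_force: 30.0
```

```bash
python3 go.py .405 .359 .2 -.2527
```

```text
shift [-0.0773 -0.2027  0.0003] turn 0.1385 pos [0.4587 0.1489 0.2002] psi -0.114 q6 1.82 q1 0.13 w 0.0637 t 12.15
```

To row units: -0.2027 m / 0.8 = -0.2534, -0.17 m / 0.8 = -0.2125, 0.138 rad / 3.1416 = 0.0439.

drive_effector(
  deltas=[
    {"x":-0.02,"y":-0.0525,"twist":0.0127,"aperture":0.058},
    {"x":-0.04,"y":-0.1063,"twist":0.0255,"aperture":0.058},
    {"x":-0.06,"y":-0.1588,"twist":0.035,"aperture":0.058},
    {"x":-0.08,"y":-0.2125,"twist":0.0439,"aperture":0.058},
    {"x":-0.0963,"y":-0.2534,"twist":0.0439,"aperture":0.058},
  ],
  grip_n=30,
)

```text
t: 12.65
position: [0.404, 0.3596, 0.2001]
ee_rot: [3.117, -0.387, -0.002]
ft_force: [0.4, -0.4, -0.9]
width: 0.0639
gripper_force: 30.0
```

drive_effector(
  deltas=[
    {"aperture":0.058},
    {"aperture":0.058},
  ],
)

```text
t: 12.85
position: [0.4048, 0.3574, 0.2]
ee_rot: [3.116, -0.386, -0.002]
ft_force: [-0.8, -0.5, -2.1]
width: 0.0637
gripper_force: 30.0
```

```bash
python3 go.py .405 .359 .012 -.2527; python3 - <<'E'
from h import *
im=save('top','t7'); cv2.imwrite('pics/t7c.png',cv2.resize(im[160:310,80:280,::-1],None,fx=3,fy=3))
E
```

```text
shift [-0.    -0.002  0.188] turn 0.0065 pos [0.4048 0.3574 0.2   ] psi -0.246 q6 2.38 q1 0.56 w 0.0637 t 12.85
```

View pics/t7c.png

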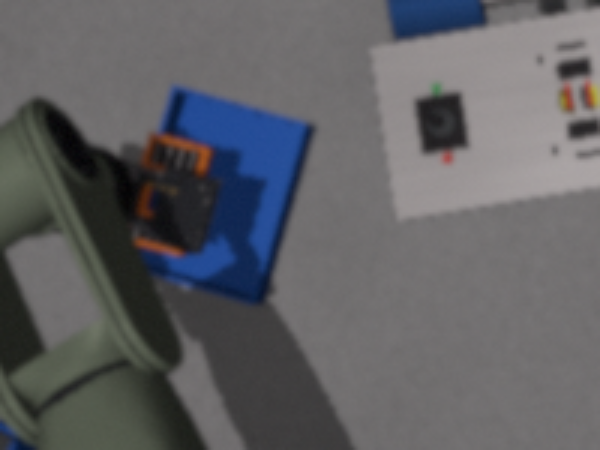

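The cassette hangs over the tray, aligned with it; its apparent leftward offset matches the parallax from its height. I'll lower it.

To row units: 0.15 m / 0.8 = 0.1875, 0.12 m / 0.8 = 0.15.

drive_effector(
  deltas=[
    {"y":-0.0025,"z":0.025,"aperture":0.058},
    {"y":-0.0025,"z":0.0625,"aperture":0.058},
    {"y":-0.0025,"z":0.1063,"aperture":0.058},
    {"y":-0.0025,"z":0.15,"aperture":0.058},
    {"y":-0.0025,"z":0.1875,"aperture":0.058},
  ],
)

```text
t: 13.4
position: [0.4062, 0.3571, 0.0493]
ee_rot: [3.116, -0.393, -0.002]
ft_force: [-0.0, 0.6, -0.8]
width: 0.0639
gripper_force: 30.0
```

drive_effector(
  deltas=[
    {"z":0.0125,"aperture":0.058},
    {"z":0.025,"aperture":0.058},
    {"z":0.035,"aperture":0.058},
    {"z":0.0425,"aperture":0.058},
    {"z":0.0463,"aperture":0.058},
  ],
)

```text
t: 13.9
position: [0.4067, 0.3597, 0.0146]
ee_rot: [-3.117, 0.389, -0.002]
ft_force: [-0.1, -0.3, -1.3]
width: 0.0638
gripper_force: 30.0
```

drive_effector(
  deltas=[
    {"aperture":0.058},
    {"z":0.0013,"aperture":0.058},
  ],
)

```text
t: 14.1
position: [0.4067, 0.3599, 0.0139]
ee_rot: [-3.117, 0.388, -0.002]
ft_force: [-0.1, 0.3, -0.7]
width: 0.0638
gripper_force: 30.0
```

```bash
python3 go.py .405 .359 .0075 -.2527
```

```text
shift [-0.0014  0.0013  0.0064] turn 0.0047 pos [0.4067 0.3599 0.0139] psi -0.248 q6 2.38 q1 0.57 w 0.0638 t 14.1
```

To row units: 0.0045 m / 0.8 = 0.0056, 0.003 m / 0.8 = 0.0038.

drive_effector(
  deltas=[
    {"z":0.0019,"aperture":0.058},
    {"z":0.0038,"aperture":0.058},
    {"z":0.0056,"aperture":0.058},
    {"z":0.0056,"aperture":0.058},
  ],
)

```text
t: 14.5
position: [0.406, 0.3594, 0.0086]
ee_rot: [3.117, -0.389, -0.0]
ft_force: [-0.3, 0.7, -1.2]
width: 0.064
gripper_force: 30.0
```

drive_effector(
  deltas=[
    {"z":0.0013,"aperture":0.058},
    {"z":0.0013,"aperture":0.058},
  ],
)

```text
t: 14.7
position: [0.4061, 0.3594, 0.0085]
ee_rot: [3.117, -0.389, -0.0]
ft_force: [-2.0, -0.7, 5.5]
width: 0.0635
gripper_force: 30.0
```

drive_effector(
  deltas=[
    {"z":0.0013,"aperture":0.058},
    {"z":0.0013,"aperture":0.058},
  ],
)

```text
t: 14.9
position: [0.4061, 0.3594, 0.0084]
ee_rot: [3.117, -0.389, -0.001]
ft_force: [-3.4, -2.7, 11.8]
width: 0.0636
gripper_force: 30.0
```

Touchdown is confirmed by the upward force. I'll back off 1.5 mm of command, release and retract.

To row units: -0.0015 m / 0.8 = -0.0019.

drive_effector(
  deltas=[
    {"z":-0.0019,"aperture":0.066},
    {"z":-0.0019,"aperture":0.07},
    {"z":-0.0019,"aperture":0.078},
    {"z":-0.0019,"aperture":0.085},
    {"z":-0.0019,"aperture":0.088},
  ],
)

```text
t: 15.4
position: [0.4059, 0.3593, 0.0079]
ee_rot: [3.117, -0.389, -0.001]
ft_force: [0.3, -0.2, -0.2]
width: 0.0871
gripper_force: 0.0
```

drive_effector(
  deltas=[
    {"aperture":0.088},
    {"z":-0.025,"aperture":0.088},
    {"z":-0.075,"aperture":0.088},
    {"z":-0.1375,"aperture":0.088},
    {"z":-0.2,"aperture":0.088},
  ],
)

```text
t: 15.9
position: [0.4054, 0.3589, 0.1691]
ee_rot: [3.116, -0.389, -0.002]
ft_force: [0.7, 0.7, -0.2]
width: 0.0882
gripper_force: 0.0
```

drive_effector(
  deltas=[
    {"x":-0.025,"y":0.05,"z":-0.025,"aperture":0.088},
    {"x":-0.05,"y":0.1,"z":-0.05,"aperture":0.088},
    {"x":-0.05,"y":0.15,"z":-0.075,"aperture":0.088},
    {"x":-0.05,"y":0.2,"z":-0.075,"aperture":0.088},
    {"x":-0.05,"y":0.25,"z":-0.075,"aperture":0.088},
  ],
)

```text
t: 16.4
position: [0.3179, 0.1743, 0.2291]
ee_rot: [-3.117, 0.387, -0.004]
ft_force: [0.8, -0.3, 0.4]
width: 0.0884
gripper_force: 0.0
```

```bash
python3 - <<'E'
from h import *
a=save('top','t8')[140:290,100:300]; b=save('side','s8')[200:420,150:400]
cv2.imwrite('pics/f.png',np.hstack([cv2.resize(a,(440,330)),cv2.resize(b,(355,330))])[:,:,::-1])
E
```

```text
(no output)
```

View pics/f.png

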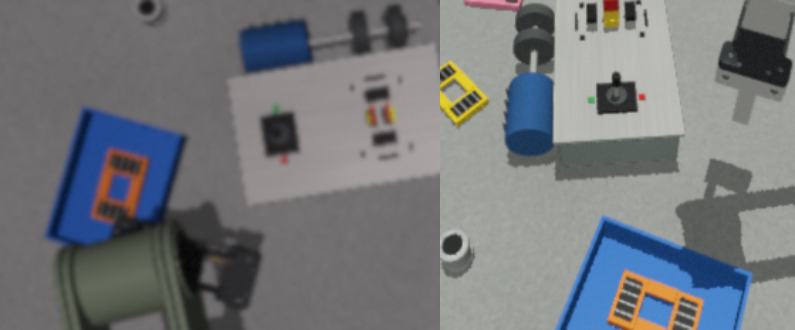

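The cassette lies flat, mesh up, in the middle of the blue tray: at (120,187) in the top half of the picture and (655,300) in the side half. The lever is upright at (616,85) and the arm is clear.

drive_effector(
  deltas=[
    {"aperture":0.088},
    {"aperture":0.088},
  ],
)

```text
t: 16.7
position: [0.3185, 0.176, 0.2283]
ee_rot: [-3.117, 0.388, -0.0]
ft_force: [0.5, 0.2, 0.6]
width: 0.0878
gripper_force: 0.0
```

```bash
python3 -c "
from workcell import arm
print(arm.hand_in())"
```

```text
the job is handed in; nothing more can be done
None
```

I handed the job in at 16.7 s; no verdict came back, but the last pictures show the switch off and the cassette lying flat, right way up, in the middle of the blue tray, after a pinch measured at about 21.5 N.

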